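# Mirror the row of oil pots into the new rack

### The job

A left-handed watchmaker is taking over this bench: move the four oil pots from the old brown rack into the new white rack, one pot to a pocket, in reverse order, so that the pot now at the left end of its row ends up at the right end of the new row, and so on. The coloured tags on the old rack show which pocket each pot came from. Keep the pots upright at all times and leave every one standing flat on the floor of its pocket.

Things in the scene. Friction and masses are not known exactly. Their poses are not given: they have to be found in the camera images.
- old_rack: Old rack, fixed: dark brown tray 190 x 68 mm, four 40 mm square pockets in a row, cork pads, floor 4 mm up, 6 mm walls and ribs 10 mm high; ledge with coloured tags on the robot's side. Origin: at desk height under the row's middle; x away from the robot, y along the row to the left, z up, yaw within 0.3 rad. Pocket centres x = 0, y = +0.069, +0.023, -0.023, -0.069 m.
- new_rack: New rack, fixed, left or right of the old one: white tray 190 x 52 mm, four empty 40 mm square pockets in a row, black pads, floor 4 mm up, 6 mm walls and ribs 10 mm high. Origin: at desk height under the row's middle; x away from the robot, y along the row to the left, z up, yaw within 0.3 rad. Pocket centres x = 0, y = +0.069, +0.023, -0.023, -0.069 m.
- pot_red: Loose pale cream-coloured, slightly waisted round oil pot with a red top (fixed on): 24 mm across, 33 mm high over the lid, about 50 g, standing upright in a pocket of the old rack. Grip it across its body or its head, any yaw, 12 to 27 mm above its base. Origin: centre of its underside; z up along its axis.
- pot_yellow: Loose pale cream-coloured, slightly waisted round oil pot with a yellow top (fixed on): 24 mm across, 33 mm high over the lid, about 50 g, standing upright in a pocket of the old rack. Grip it across its body or its head, any yaw, 12 to 27 mm above its base. Origin: centre of its underside; z up along its axis.
- pot_green: Loose pale cream-coloured, slightly waisted round oil pot with a green top (fixed on): 24 mm across, 33 mm high over the lid, about 50 g, standing upright in a pocket of the old rack. Grip it across its body or its head, any yaw, 12 to 27 mm above its base. Origin: centre of its underside; z up along its axis.
- pot_blue: Loose pale cream-coloured, slightly waisted round oil pot with a blue top (fixed on): 24 mm across, 33 mm high over the lid, about 50 g, standing upright in a pocket of the old rack. Grip it across its body or its head, any yaw, 12 to 27 mm above its base. Origin: centre of its underside; z up along its axis.
- tag_red: Flat red tag, 11 x 30 x 2 mm, fixed on the old rack's ledge in front of the pocket where the red pot stands at the start, 34 mm from the pocket's centre towards the robot along the rack's x axis. Origin: centre of its underside; axes as the rack's.
- tag_yellow: Flat yellow tag, 11 x 30 x 2 mm, fixed on the old rack's ledge in front of the pocket where the yellow pot stands at the start, 34 mm from the pocket's centre towards the robot along the rack's x axis. Origin: centre of its underside; axes as the rack's.
- tag_green: Flat green tag, 11 x 30 x 2 mm, fixed on the old rack's ledge in front of the pocket where the green pot stands at the start, 34 mm from the pocket's centre towards the robot along the rack's x axis. Origin: centre of its underside; axes as the rack's.
- tag_blue: Flat blue tag, 11 x 30 x 2 mm, fixed on the old rack's ledge in front of the pocket where the blue pot stands at the start, 34 mm from the pocket's centre towards the robot along the rack's x axis. Origin: centre of its underside; axes as the rack's.
Not all that is in view belongs to the job. Leave any turquoise look-alike of the pot_green alone.

How it is judged (in metres and radians):
At the end, for the whole second after the job is handed in: Every pot stands released, upright (0.12 rad) and at rest on a pocket floor of the new rack (height within 3 mm, within 10 mm of the pocket centre along both rack axes), in mirrored order: first tag from the left on the old rack = last pocket from the left of the new one, and so on (((y of tag_red in the frame of old_rack between 0.054 and 0.084 m and y of pot_red in the frame of new_rack between -0.079 and -0.059 m) or (y of tag_red in the frame of old_rack between 0.008 and 0.038 m and y of pot_red in the frame of new_rack between -0.033 and -0.013 m) or (y of tag_red in the frame of old_rack between -0.038 and -0.008 m and y of pot_red in the frame of new_rack between 0.013 and 0.033 m) or (y of tag_red in the frame of old_rack between -0.084 and -0.054 m and y of pot_red in the frame of new_rack between 0.059 and 0.079 m)) and x of pot_red in the frame of new_rack between -0.01 and 0.01 m and z of pot_red in the frame of new_rack between 0.001 and 0.007 m and angle between each of pot_red, pot_yellow, pot_green, pot_blue's own z axis and vertical below 0.12 rad and linear speed of each of pot_red, pot_yellow, pot_green, pot_blue below 0.02 m/s and angular speed of each of pot_red, pot_yellow, pot_green, pot_blue below 0.2 rad/s and ((y of tag_yellow in the frame of old_rack between 0.054 and 0.084 m and y of pot_yellow in the frame of new_rack between -0.079 and -0.059 m) or (y of tag_yellow in the frame of old_rack between 0.008 and 0.038 m and y of pot_yellow in the frame of new_rack between -0.033 and -0.013 m) or (y of tag_yellow in the frame of old_rack between -0.038 and -0.008 m and y of pot_yellow in the frame of new_rack between 0.013 and 0.033 m) or (y of tag_yellow in the frame of old_rack between -0.084 and -0.054 m and y of pot_yellow in the frame of new_rack between 0.059 and 0.079 m)) and x of pot_yellow in the frame of new_rack between -0.01 and 0.01 m and z of pot_yellow in the frame of new_rack between 0.001 and 0.007 m and ((y of tag_green in the frame of old_rack between 0.054 and 0.084 m and y of pot_green in the frame of new_rack between -0.079 and -0.059 m) or (y of tag_green in the frame of old_rack between 0.008 and 0.038 m and y of pot_green in the frame of new_rack between -0.033 and -0.013 m) or (y of tag_green in the frame of old_rack between -0.038 and -0.008 m and y of pot_green in the frame of new_rack between 0.013 and 0.033 m) or (y of tag_green in the frame of old_rack between -0.084 and -0.054 m and y of pot_green in the frame of new_rack between 0.059 and 0.079 m)) and x of pot_green in the frame of new_rack between -0.01 and 0.01 m and z of pot_green in the frame of new_rack between 0.001 and 0.007 m and ((y of tag_blue in the frame of old_rack between 0.054 and 0.084 m and y of pot_blue in the frame of new_rack between -0.079 and -0.059 m) or (y of tag_blue in the frame of old_rack between 0.008 and 0.038 m and y of pot_blue in the frame of new_rack between -0.033 and -0.013 m) or (y of tag_blue in the frame of old_rack between -0.038 and -0.008 m and y of pot_blue in the frame of new_rack between 0.013 and 0.033 m) or (y of tag_blue in the frame of old_rack between -0.084 and -0.054 m and y of pot_blue in the frame of new_rack between 0.059 and 0.079 m)) and x of pot_blue in the frame of new_rack between -0.01 and 0.01 m and z of pot_blue in the frame of new_rack between 0.001 and 0.007 m); the robot touches nothing.
It fails at once if the red pot is tipped over (more than 0.7 rad) (angle between pot_red's own z axis and vertical above 0.7 rad).
It fails at once if the yellow pot is tipped over (more than 0.7 rad) (angle between pot_yellow's own z axis and vertical above 0.7 rad).
It fails at once if the green pot is tipped over (more than 0.7 rad) (angle between pot_green's own z axis and vertical above 0.7 rad).
It fails at once if the blue pot is tipped over (more than 0.7 rad) (angle between pot_blue's own z axis and vertical above 0.7 rad).
It also fails if it takes over 96 s, if anything falls off the work surface, if the arm or the gripper's body presses on something with over 40 N, if the wrist force passes 120 N, or if a joint passes its speed limit or range.

### The arm

A 6-joint arm with a two-finger parallel gripper is mounted at the origin on the work surface; the furniture and walls round the work are solid. World frame = base frame: x ahead of the robot, y to its left, z up, the work surface at z = 0. Lengths are in mm, angles in rad, forces in N, time in s.
With the tool pointing down it reaches from about 350 to 850 mm from the base axis. Payload 8.1 kg.
Tool frame: the origin (TCP) lies between the finger pads; the fingertips stand 8 mm ahead of it and the grasp point (between the pads) lies 11 mm behind it (ctrl.finger_overhang is the distance from the TCP to the fingertips, in mm); z points along the fingers, y is the line along which they close (so a half turn about z gives the same grasp; the last joint's range is limited). The gripper opens to 93 mm and grips with 3 to 60 N. Pads are 15 mm wide; open, the fingers measure 128 mm over their backs; the gripper's body (75 mm by 188 mm) begins 65 mm behind the grasp point.
Start: joints at [-1.376, 0.13, 1.488, -0, 1.523, -0.085], TCP at [165.718, -576.665, 226.635] pointing down, gripper open.
Joint ranges: [-2.96, 2.96], [-0.89, 2.26], [0.02, 2.5], [-1.34, 4.48], [0, 2.73], [-2.66, 2.66]. Speed limits (rad/s): [2.39, 2.39, 2.79, 3.14, 3.14, 3.14].

### API

Orientations are given as a rotation vector (axis times angle).
In Python, from bench import ctrl gives the robot as it stands.
- The arm moves only by the tool drive_tool, never from a script. Its argument "plan" is one flat list of numbers, 6 for each row, row after row: the shift along the world's x, y, z each as a share of 25 mm, from -1 to 1, then the turn, a rotation vector about the world's x, y, z each as a share of 120 degrees, from -1 to 1. In form: [tx, ty, tz, rx, ry, rz, tx, ty, tz, rx, ry, rz, ...]. A call has 1 to 12 rows; each row shifts and turns the commanded pose from where the row before left it; what a row does not reach is not made up. A row lasts 1/12 s, in which the tool goes at most 41.7 mm and 7.16 degrees, less where a joint would pass 70% of its speed; a pose out of reach is approached as far as the arm can. A call with a number of a shift or a turn outside -1 to 1 is refused whole. A call with a gripper value outside its range is refused whole. "claw" is the opening, from -1 (shut) to 1 (fully open), set as the call begins (left out, the last holds). The fingers move at their own pace and stop on an object; "squeeze" is the grip in N (left out, the last holds). Time passes only in rows, so rows that do not move let the fingers close. It gives the time, the measured TCP pose, the force, the opening and the grip force at its end, in the units of the state.
- ctrl.read_state(): the state, without advancing time (a new reading comes with each control period).
- ctrl.camera(name): name is "side" or "top"; returns the picture (400x640x3 uint8, red, green, blue); there is no depth.
- ctrl.calibration(name): a dict with "fx", "fy", "cx", "cy" (pixels), "extrinsics" (4x4, takes a point from camera to world coordinates). Camera axes: x right, y up, looking along -z (the intrinsics and any distortion apply to the point x, -y, -z); pixel columns grow to the right and rows downward; lengths in mm; the calibration is good to about 2 mm. A picture is of the moment at which its call begins. calibration takes no time and is no camera call.
- ctrl.job_done(): hands the job in; it is judged then, once.
The state is a dict: "time": time; "joints": joint angles; "qd": joint speeds; "joint_efforts": joint torques, N m; "eef_pos": TCP position; "ee_rot": TCP orientation; "wrist_force": force on the tool from outside, world axes, zero at the start; "torque": the same for the moment, N m; "finger_gap": opening from 0.0 (shut) to 1.0 (fully open); "grasp_force": force on a finger pad.
Only numpy, scipy, OpenCV 4.12 (cv2) and the standard library are available. Lean on these libraries where they do the work, as an engineer would, in place of code of your own. Each camera call takes 0.05 s, during which the arm holds its last target. There are 200 camera calls.

## Working session

There is one attempt and no reset: what is moved stays moved. The work goes in short steps, Python scripts to look and compute and a tool call to move; the robot and the scene stay as the last step left them, time stands still between calls to the robot, and variables do not carry over. Pictures are saved under pics/ and viewed, at most 14 in all, crops included, and the job is handed in when it is done.

Besides the shell and the picture viewer there is one more tool, called after "Call:" as name(argument=value, ...) on one line, values as JSON. drive_tool: Moves the arm, as the interface text tells. Its arguments: {"type":"object","properties":{"plan":{"type":"array"},"claw":{"type":"number"},"squeeze":{"type":"number"}},"required":["plan"]}

```bash
mkdir -p pics; python3 - <<'E'
from bench import ctrl
import cv2
for n in("top","side"):
    cv2.imwrite(f"pics/{n}0.png",ctrl.camera(n)[:,:,::-1]); print(n,ctrl.calibration(n))
s=ctrl.read_state(); print(s, ctrl.finger_overhang)
E
```

```text
top {'fx': 428.6731450765207, 'fy': 428.6731450765207, 'cx': 315.79942626672414, 'cy': 205.43882224055918, 'extrinsics': array([[-5.13088469e-02,  9.77986835e-01, -2.02260113e-01,
         2.80013575e+02],
       [-9.98676576e-01, -4.95282969e-02,  1.38580033e-02,
        -1.15897142e+02],
       [ 3.53534585e-03,  2.02703475e-01,  9.79233783e-01,
         9.14649979e+02],
       [ 0.00000000e+00,  0.00000000e+00,  0.00000000e+00,
         1.00000000e+00]])}
side {'fx': 489.7367179704459, 'fy': 489.7367179704459, 'cx': 324.1217654356577, 'cy': 191.70998188152672, 'extrinsics': array([[ 9.96568105e-01, -5.36624901e-02,  6.30265831e-02,
         5.22590660e+02],
       [ 7.96455271e-02,  4.14173109e-01, -9.06706803e-01,
        -1.01408003e+03],
       [ 2.25522290e-02,  9.08614865e-01,  4.17025687e-01,
         4.51270932e+02],
       [ 0.00000000e+00,  0.00000000e+00,  0.00000000e+00,
         1.00000000e+00]])}
{'time': 0.1, 'joints': array([-1.37638795e+00,  1.31060685e-01,  1.48917123e+00, -1.11991216e-05,
        1.52305768e+00, -8.54357117e-02]), 'qd': array([-1.46656189e-03, -1.00834994e-03, -2.75420743e-03,  3.26892921e-04,
        2.41398655e-04,  2.13090668e-05]), 'joint_efforts': array([ 7.47580634e-04, -5.61341643e+01, -4.93093443e+01,  7.69129512e-02,
        2.91498739e-02, -5.47702189e-05]), 'eef_pos': array([ 165.61939127, -576.14712791,  225.70681251]), 'ee_rot': array([-3.10921208e+00, -4.37909722e-01,  1.62621210e-04]), 'wrist_force': array([-0.57228854, -0.03493529, -0.39533427]), 'torque': array([ 0.03291916, -0.01966279, -0.02763119]), 'grasp_force': 0.0, 'finger_gap': 0.9984329373681755} 8.0
```

View pics/top0.png

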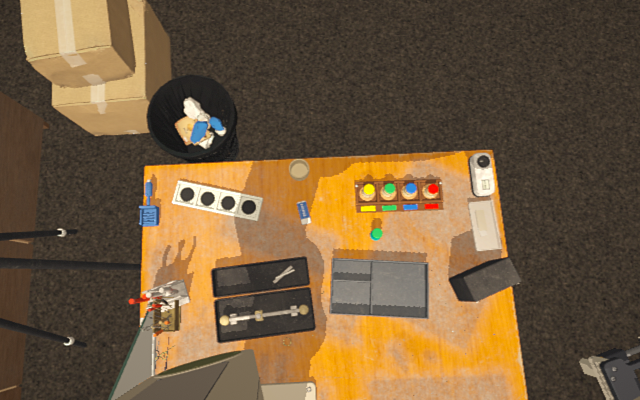

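View pics/side0.png

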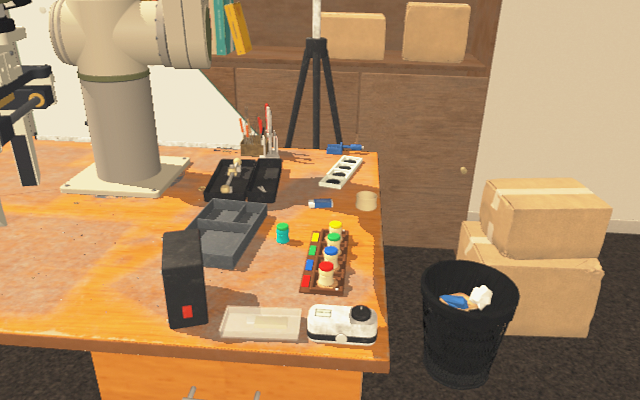

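Top view: the new white rack is at about (217,200). The old rack is at about (400,195), with its tags and pots in the order yellow, green, blue, red from the left. There are two green-topped things. One is in the rack at (389,188), behind the green tag, and the other stands loose at (376,234) and looks turquoise in the side view at (282,233). The rack one fits pot_green; I'll confirm this in crops.

```bash
python3 - <<'E'
import cv2,numpy as np
t=cv2.imread("pics/top0.png"); s=cv2.imread("pics/side0.png")
k=lambda im,x0,y0,w,h,f:cv2.resize(im[y0:y0+h,x0:x0+w],None,fx=f,fy=f,interpolation=cv2.INTER_CUBIC)
cv2.imwrite("pics/topc.png",np.vstack([k(t,350,172,100,36*2,6)[:300*1+132],np.zeros((6,600,3),np.uint8),k(t,168,175,100,26,6)]))
cv2.imwrite("pics/topn.png",k(t,168,172,100,52,8))
cv2.imwrite("pics/sidec.png",k(s,265,150,115,150,4)[:600])
cv2.imwrite("pics/topo.png",k(t,350,172,100,75,8))
E
```

```text
(no output)
```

View pics/topo.png

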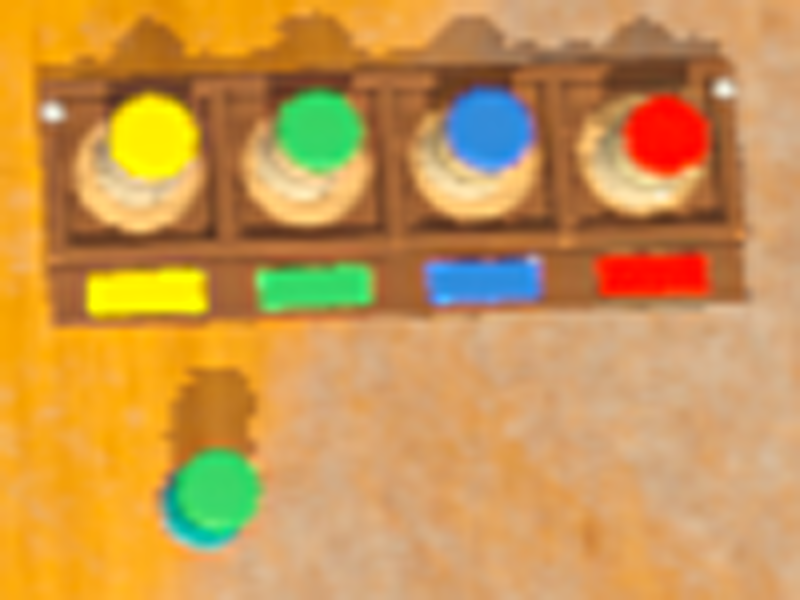

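View pics/topn.png

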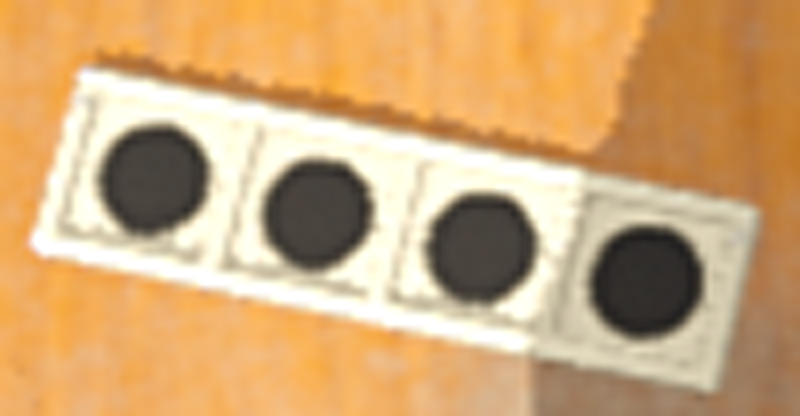

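View pics/sidec.png

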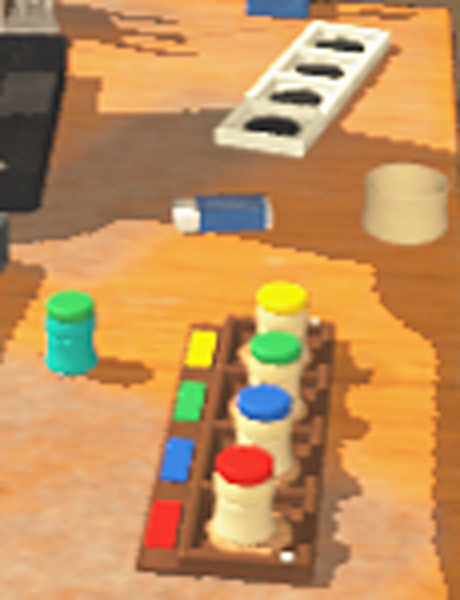

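The enlarged crops confirm it. The loose pot at (377,233) has a turquoise body, so I'll leave it alone. The four cream pots stand in the rack behind their matching tags: lids at top-crop yellow (153,137), green (320,131), blue (489,129), red (667,134). The new rack's pads are at (154,178), (318,214), (481,248) and (646,281). Next I'll triangulate these.

```bash
cat > h.py <<'E'
import numpy as np
from bench import ctrl
def ray(n,u,v):
    c=ctrl.calibration(n);E=c["extrinsics"]
    d=E[:3,:3]@np.array([(u-c["cx"])/c["fx"],-(v-c["cy"])/c["fy"],-1]);return E[:3,3],d/np.linalg.norm(d)
def tri(a,b):
    A=np.zeros((3,3));y=np.zeros(3);R=[ray("top",*a),ray("side",*b)]
    for o,d in R:
        P=np.eye(3)-np.outer(d,d);A+=P;y+=P@o
    p=np.linalg.solve(A,y);return p,[np.linalg.norm((np.eye(3)-np.outer(d,d))@(p-o)) for o,d in R]
def onz(n,px,z):
    o,d=ray(n,*px);return o+d*(z-o[2])/d[2]
def un(p,off,f): return ((p[0]+.5)/f-.5+off[0],(p[1]+.5)/f-.5+off[1])
E
python3 - <<'E'
from h import *
np.set_printoptions(precision=1,suppress=True)
T=dict(Y=(153,137),G=(320,131),B=(489,129),R=(667,134));S=dict(Y=(282,296),G=(275,347),B=(264,401),R=(244,464))
for k in T:
    a=un(T[k],(350,172),8);b=un(S[k],(265,150),4);p,e=tri(a,b);print(k,p,e,onz("top",a,37),onz("side",b,37))
tg=dict(Y=(147,292),G=(315,287),B=(484,281),R=(653,275));st=dict(Y=(202,349),G=(189,401),B=(177,459),R=(164,523))
for k in tg:
    a=un(tg[k],(350,172),8);b=un(st[k],(265,150),4);p,e=tri(a,b);print("tag",k,p,e,onz("top",a,8))
Tn=[(154,178),(318,214),(481,248),(646,281)];Sn=[(341,45),(320,70),(297,97),(273,125)]
for t,s in zip(Tn,Sn):
    a=un(t,(168,172),8);b=un(s,(265,150),4);p,e=tri(a,b);print("N",p,e,onz("top",a,4),onz("side",b,4))
for t in [(80,70),(35,250),(718,390),(760,210)]: print(onz("top",un(t,(168,172),8),10))
E
```

```text
Y [ 491.1 -242.    34.9] [np.float64(1.0671446593930083), np.float64(1.0671446593929401)] [ 491.7 -241.6   37. ] [ 490.2 -246.5   37. ]
G [ 490.7 -286.4   34. ] [np.float64(1.0376021001876399), np.float64(1.0376021001876439)] [ 491.1 -285.7   37. ] [ 490.  -292.1   37. ]
B [ 489.  -331.1   34.2] [np.float64(0.9980710529085264), np.float64(0.9980710529086666)] [ 489.4 -330.3   37. ] [ 488.3 -336.1   37. ]
R [ 484.9 -378.1   34.3] [np.float64(1.3814397046352707), np.float64(1.3814397046353781)] [ 485.6 -377.1   37. ] [ 483.8 -382.7   37. ]
tag Y [ 455.5 -241.4    4.8] [np.float64(0.9610148267605723), np.float64(0.961014826760419)] [ 455.8 -240.8    8. ]
tag G [ 454.4 -287.     4.9] [np.float64(1.1181312411277113), np.float64(1.118131241127515)] [ 454.9 -286.2    8. ]
tag B [ 453.9 -332.8    4.9] [np.float64(0.9186151132790412), np.float64(0.918615113278978)] [ 454.2 -332.     8. ]
tag R [ 453.5 -378.7    5. ] [np.float64(0.6466378058693526), np.float64(0.6466378058693341)] [ 453.6 -377.8    8. ]
N [506.4 149.7   6.2] [np.float64(1.218748620116266), np.float64(1.2187486201163427)] [508.2 150.6   4. ] [505.1 154.5   4. ]
N [494.5 105.4   6. ] [np.float64(0.8343400535063732), np.float64(0.8343400535063293)] [495.8 106.1   4. ] [493.6 109.7   4. ]
N [482.8  61.4   5.5] [np.float64(0.9578130308757515), np.float64(0.9578130308758809)] [484.1  61.9   4. ] [481.8  64.5   4. ]
N [471.4  17.    5.9] [np.float64(0.9669293325760487), np.float64(0.9669293325760566)] [472.7  17.4   4. ] [470.2  20.6   4. ]
[537.9 169.3  10. ]
[488.3 180.7  10. ]
[440.8  -2.1  10. ]
[489.5 -14.6  10. ]
```

Call:
drive_tool(plan=[1,1,0,0,0,0.0514,1,1,0,0,0,0.0514,1,1,0,0,0,0.0514,1,1,0,0,0,0.0514,1,1,0,0,0,0.0514,1,1,0,0,0,0.0514,1,1,0,0,0,0.0514,1,1,0,0,0,0.0514,1,1,0,0,0,0.0514,1,1,0,0,0,0.0514,1,1,0,0,0,0.0514,1,1,0,0,0,0.0514], claw=0, squeeze=12)

```text
time: 1.1
eef_pos: [466.5, -275.0, 226.3]
ee_rot: [-2.214, -2.228, 0.0]
wrist_force: [-0.3, -1.1, 1.1]
finger_gap: 0.499
grasp_force: 0.0
```

Call:
drive_tool(plan=[0.5,0.7,-1,0,0,0,0.5,0.7,-1,0,0,0,0,0,-1,0,0,0,0,0,-1,0,0,0,0,0,-1,0,0,0,0,0,-1,0,0,0,0,0,0,0,0,0,0,0,0,0,0,0])

```text
time: 1.77
eef_pos: [489.2, -240.7, 75.0]
ee_rot: [-2.217, -2.219, 0.002]
wrist_force: [0.1, 0.0, 1.2]
finger_gap: 0.503
grasp_force: 0.0
```

```bash
python3 - <<'E'
from h import *
import cv2
s=ctrl.read_state();print(s["eef_pos"],s["ee_rot"])
t=ctrl.camera("top")[:,:,::-1];s=ctrl.camera("side")[:,:,::-1]
k=lambda im,x0,y0,w,h,f:cv2.resize(im[y0:y0+h,x0:x0+w],None,fx=f,fy=f,interpolation=cv2.INTER_CUBIC)
cv2.imwrite("pics/a1.png",np.hstack([k(s,265,150,100,140,4),k(t,340,140,100,140,4)]))
E
```

```text
[ 489.19485974 -240.69468495   75.03588131] [-2.21741579e+00 -2.21929289e+00  1.58209419e-03]
```

View pics/a1.png

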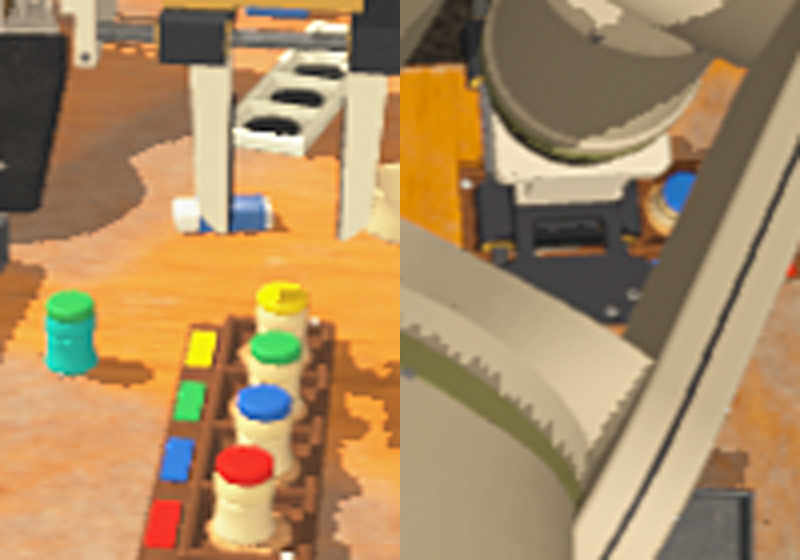

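The side crop shows the open fingers above and straddling the yellow pot, with tips at about (213,230) and (360,238). I'll check the camera bias against the known TCP.

```bash
python3 - <<'E'
from h import *
np.set_printoptions(precision=1,suppress=True)
m=un((287,234),(265,150),4); print(onz("side",m,67), onz("side",m,70))
# with y known: intersect plane y=-240.7
o,d=ray("side",*m); print(o+d*((-240.7-o[1])/d[1]))
E
```

```text
[ 491.4 -244.7   67. ] [ 491.6 -250.7   70. ]
[ 491.2 -240.7   65. ]
```

Call:
drive_tool(plan=[0,-0.04,-0.7,0,0,0,0,0,-0.7,0,0,0,0,0,-0.5,0,0,0,0,0,-0.2,0,0,0,0,0,0,0,0,0,0,0,0,0,0,0])

```text
time: 2.37
eef_pos: [491.2, -243.0, 25.0]
ee_rot: [2.22, 2.222, 0.0]
wrist_force: [-0.5, -0.1, 0.7]
finger_gap: 0.497
grasp_force: 0.0
```

Call:
drive_tool(plan=[0,0,-0.16,0,0,0,0,0,0,0,0,0,0,0,0,0,0,0])

```text
time: 2.62
eef_pos: [491.0, -242.8, 20.6]
ee_rot: [2.22, 2.222, 0.0]
wrist_force: [0.5, 0.1, -0.1]
finger_gap: 0.499
grasp_force: 0.0
```

Call:
drive_tool(plan=[0,0,0,0,0,0,0,0,0,0,0,0,0,0,0,0,0,0,0,0,0,0,0,0,0,0,0,0,0,0,0,0,0,0,0,0], claw=-1, squeeze=12)

```text
time: 3.12
eef_pos: [490.8, -242.7, 20.2]
ee_rot: [2.22, 2.222, 0.0]
wrist_force: [-0.3, -0.6, 0.5]
finger_gap: 0.243
grasp_force: 12.0
```

Call:
drive_tool(plan=[0,0,0.8,0,0,0,0,0,0.8,0,0,0,0,0,0.8,0,0,0,-0.1,1,0,0,0,0,-0.1,1,0,0,0,0,-0.1,1,0,0,0,0,-0.1,1,0,0,0,0,-0.1,1,0,0,0,0,-0.1,1,0,0,0,0,-0.1,1,0,0,0,0,-0.1,1,0,0,0,0,0,1,0,0,0,0])

```text
time: 4.12
eef_pos: [470.1, -16.5, 80.0]
ee_rot: [-2.22, -2.222, 0.0]
wrist_force: [0.1, 1.1, -0.9]
finger_gap: 0.242
grasp_force: 12.0
```

Call:
drive_tool(plan=[0,0.68,0,0,0,0,0,0.68,0,0,0,0,0,0,0,0,0,0,0,0,0,0,0,0,0,0,0,0,0,0])

```text
time: 4.53
eef_pos: [470.7, 15.8, 80.1]
ee_rot: [2.22, 2.223, -0.001]
wrist_force: [0.2, 0.3, -0.9]
finger_gap: 0.24
grasp_force: 12.0
```

```bash
python3 - <<'E'
from h import *
import cv2
s=ctrl.read_state();print(s["eef_pos"],s["ee_rot"],s["finger_gap"])
s=ctrl.camera("side")[:,:,::-1];t=ctrl.camera("top")[:,:,::-1]
k=lambda im,x0,y0,w,h,f:cv2.resize(im[y0:y0+h,x0:x0+w],None,fx=f,fy=f,interpolation=cv2.INTER_CUBIC)
cv2.imwrite("pics/a2.png",np.hstack([k(s,290,100,100,120,4),k(t,165,140,100,120,4)]))
E
```

```text
[470.70383797  15.82960136  80.10861385] [ 2.22003092e+00  2.22258617e+00 -5.34516883e-04] 0.24003030729729422
```

View pics/a2.png

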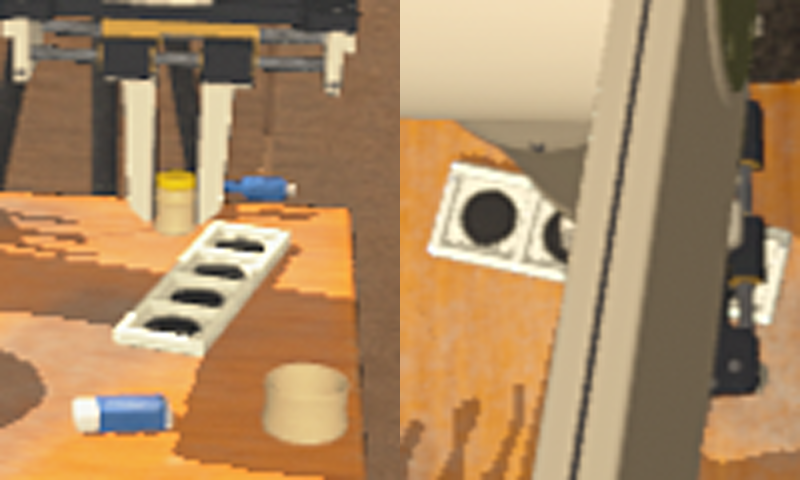

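The side crop shows the yellow pot held upright with its lid at (176,182), above the nearest pocket at (173,325). I'll lower it now.

Call:
drive_tool(plan=[0.02,0.03,-0.7,0,0,0,0,0,-0.7,0,0,0,0,0,-0.5,0,0,0,0,0,-0.3,0,0,0,0,0,-0.16,0,0,0,0,0,0,0,0,0,0,0,0,0,0,0])

```text
time: 5.22
eef_pos: [471.6, 16.7, 21.6]
ee_rot: [2.221, 2.221, 0.0]
wrist_force: [0.5, 0.4, -0.9]
finger_gap: 0.243
grasp_force: 12.0
```

Call:
drive_tool(plan=[0,0,-0.05,0,0,0,0,0,0,0,0,0,0,0,0,0,0,0])

```text
time: 5.47
eef_pos: [471.6, 17.1, 20.3]
ee_rot: [2.22, 2.222, 0.001]
wrist_force: [0.5, -0.3, 0.0]
finger_gap: 0.242
grasp_force: 12.0
```

Call:
drive_tool(plan=[0,0,0,0,0,0,0,0,0,0,0,0,0,0,0,0,0,0,0,0,0,0,0,0,0,0,0,0,0,0,0,0,0,0,0,0], claw=0)

```text
time: 5.97
eef_pos: [471.2, 17.1, 19.9]
ee_rot: [2.221, 2.222, 0.0]
wrist_force: [0.7, 0.3, -0.8]
finger_gap: 0.493
grasp_force: 0.0
```

Call:
drive_tool(plan=[0,0,0.7,0,0,0,0,0,0.8,0,0,0,0,0,0.9,0,0,0,0.1,-1,0,0,0,0,0.1,-1,0,0,0,0,0.1,-1,0,0,0,0,0.1,-1,0,0,0,0,0.1,-1,0,0,0,0,0.1,-1,0,0,0,0,0.1,-1,0,0,0,0,0.1,-1,0,0,0,0,0,-1,0,0,0,0])

```text
time: 6.97
eef_pos: [491.4, -209.2, 79.9]
ee_rot: [2.22, 2.222, 0.0]
wrist_force: [0.6, 0.2, -0.1]
finger_gap: 0.498
grasp_force: 0.0
```

```bash
python3 - <<'E'
from h import *
import cv2
s=ctrl.read_state();print(s["eef_pos"],s["ee_rot"],s["finger_gap"])
s=ctrl.camera("side")[:,:,::-1];t=ctrl.camera("top")[:,:,::-1]
k=lambda im,x0,y0,w,h,f:cv2.resize(im[y0:y0+h,x0:x0+w],None,fx=f,fy=f,interpolation=cv2.INTER_CUBIC)
cv2.imwrite("pics/a3.png",np.hstack([k(s,290,140,100,70,4),k(t,165,160,100,70,4)]))
E
```

```text
[ 491.41935318 -209.24177665   79.93571542] [2.22037049e+00 2.22209626e+00 3.17561436e-04] 0.4983646322474601
```

View pics/a3.png

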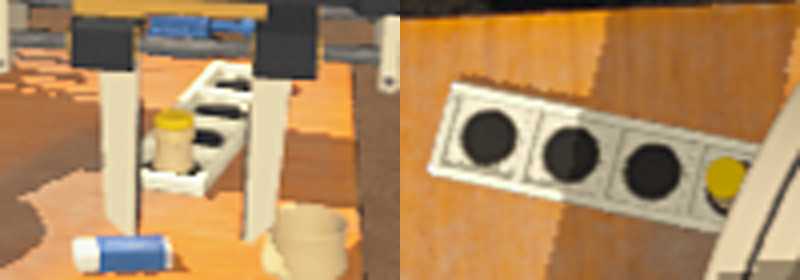

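The yellow pot stands upright in the right-end pocket, with its lid at (726,178) of the crop. Green is next.

Call:
drive_tool(plan=[0,-1,0,0,0,0,0,-1,0,0,0,0,0,-1,0,0,0,0,0,-0.09,-0.4,0,0,0,0,0,-0.6,0,0,0,0,0,-0.7,0,0,0,0,0,-0.4,0,0,0,0,0,-0.28,0,0,0,0,0,0,0,0,0,0,0,0,0,0,0])

```text
time: 7.9
eef_pos: [491.3, -284.5, 20.2]
ee_rot: [-2.219, -2.223, -0.0]
wrist_force: [-0.4, -0.0, 0.9]
finger_gap: 0.5
grasp_force: 0.0
```

Call:
drive_tool(plan=[0,0,0,0,0,0,0,0,0,0,0,0,0,0,0,0,0,0,0,0,0,0,0,0,0,0,0,0,0,0,0,0,0,0,0,0], claw=-1, squeeze=12)

```text
time: 8.4
eef_pos: [491.4, -285.3, 20.7]
ee_rot: [2.22, 2.222, 0.0]
wrist_force: [-0.4, 0.9, 1.5]
finger_gap: 0.246
grasp_force: 12.0
```

Call:
drive_tool(plan=[0,0,0.8,0,0,0,0,0,0.8,0,0,0,0,0,0.8,0,0,0,-0.04,1,0,0,0,0,-0.04,1,0,0,0,0,-0.04,1,0,0,0,0,-0.04,1,0,0,0,0,-0.04,1,0,0,0,0,-0.04,1,0,0,0,0,-0.04,1,0,0,0,0,-0.04,1,0,0,0,0,-0.04,1,0,0,0,0])

```text
time: 9.4
eef_pos: [481.9, -59.0, 80.4]
ee_rot: [2.221, 2.222, 0.0]
wrist_force: [0.8, 0.4, -0.4]
finger_gap: 0.237
grasp_force: 12.0
```

Call:
drive_tool(plan=[0,1,0,0,0,0,0,1,0,0,0,0,0,1,0,0,0,0,0,1,0,0,0,0,0,0.6,0,0,0,0,0,0.31,0,0,0,0,0,0,0,0,0,0,0,0,0,0,0,0,0,0,0,0,0,0])

```text
time: 10.15
eef_pos: [482.3, 61.7, 80.3]
ee_rot: [2.221, 2.222, -0.001]
wrist_force: [-0.2, -0.3, 0.6]
finger_gap: 0.24
grasp_force: 12.0
```

Call:
drive_tool(plan=[0,0,-0.7,0,0,0,0,0,-0.7,0,0,0,0,0,-0.5,0,0,0,0,0,-0.3,0,0,0,0,0,-0.21,0,0,0,0,0,0,0,0,0,0,0,0,0,0,0,0,0,0,0,0,0])

```text
time: 10.82
eef_pos: [482.8, 62.3, 20.7]
ee_rot: [2.221, 2.221, 0.001]
wrist_force: [0.4, 0.2, -0.7]
finger_gap: 0.243
grasp_force: 12.1
```

Call:
drive_tool(plan=[0,0,0,0,0,0,0,0,0,0,0,0,0,0,0,0,0,0,0,0,0,0,0,0,0,0,0,0,0,0,0,0,0,0,0,0], claw=0)

```text
time: 11.32
eef_pos: [482.2, 62.6, 20.2]
ee_rot: [2.22, 2.222, 0.0]
wrist_force: [0.1, -1.0, 0.1]
finger_gap: 0.499
grasp_force: 0.0
```

Call:
drive_tool(plan=[0,0,0.7,0,0,0,0,0,0.8,0,0,0,0,0,0.9,0,0,0,0.03,-1,0,0,0,0,0.03,-1,0,0,0,0,0.03,-1,0,0,0,0,0.03,-1,0,0,0,0,0.03,-1,0,0,0,0,0.03,-1,0,0,0,0,0.03,-1,0,0,0,0,0.03,-1,0,0,0,0,0.03,-1,0,0,0,0])

```text
time: 12.32
eef_pos: [488.8, -163.6, 80.1]
ee_rot: [2.22, 2.222, 0.0]
wrist_force: [-0.0, 0.3, 0.2]
finger_gap: 0.5
grasp_force: 0.0
```

Call:
drive_tool(plan=[0,-1,0,0,0,0,0,-1,0,0,0,0,0,-1,0,0,0,0,0,-1,0,0,0,0,0,-1,0,0,0,0,0,-1,0,0,0,0,0,-0.73,-0.3,0,0,0,0,0,-0.7,0,0,0,0,0,-0.7,0,0,0,0,0,-0.4,0,0,0,0,0,-0.29,0,0,0,0,0,0,0,0,0])

```text
time: 13.32
eef_pos: [488.5, -330.1, 19.3]
ee_rot: [-2.219, -2.222, 0.0]
wrist_force: [-0.1, 0.1, -0.5]
finger_gap: 0.499
grasp_force: 0.0
```

Call:
drive_tool(plan=[0,0,0,0,0,0,0,0,0,0,0,0,0,0,0,0,0,0,0,0,0,0,0,0,0,0,0,0,0,0,0,0,0,0,0,0], claw=-1, squeeze=12)

```text
time: 13.82
eef_pos: [489.3, -330.8, 20.9]
ee_rot: [2.22, 2.222, 0.0]
wrist_force: [-0.3, 0.3, 2.5]
finger_gap: 0.244
grasp_force: 12.0
```

Call:
drive_tool(plan=[0,0,0.8,0,0,0,0,0,0.8,0,0,0,0,0,0.8,0,0,0,0.02,1,0,0,0,0,0.02,1,0,0,0,0,0.02,1,0,0,0,0,0.02,1,0,0,0,0,0.02,1,0,0,0,0,0.02,1,0,0,0,0,0.02,1,0,0,0,0,0.02,1,0,0,0,0,0.02,1,0,0,0,0])

```text
time: 14.82
eef_pos: [493.2, -104.5, 80.4]
ee_rot: [2.221, 2.222, -0.0]
wrist_force: [0.4, 1.4, -0.6]
finger_gap: 0.244
grasp_force: 12.0
```

Call:
drive_tool(plan=[0,1,0,0,0,0,0,1,0,0,0,0,0,1,0,0,0,0,0,1,0,0,0,0,0,1,0,0,0,0,0,1,0,0,0,0,0,1,0,0,0,0,0,0.9,0,0,0,0,0,0.56,0,0,0,0,0,0,0,0,0,0,0,0,0,0,0,0,0,0,0,0,0,0])

```text
time: 15.82
eef_pos: [493.4, 105.3, 80.3]
ee_rot: [2.22, 2.222, -0.001]
wrist_force: [-0.7, -0.9, -0.7]
finger_gap: 0.242
grasp_force: 12.0
```

Call:
drive_tool(plan=[0.02,0,-0.7,0,0,0,0,0,-0.7,0,0,0,0,0,-0.5,0,0,0,0,0,-0.3,0,0,0,0,0,-0.21,0,0,0,0,0,0,0,0,0,0,0,0,0,0,0,0,0,0,0,0,0])

```text
time: 16.48
eef_pos: [494.6, 105.5, 20.7]
ee_rot: [2.221, 2.221, 0.001]
wrist_force: [-0.3, -0.6, -0.7]
finger_gap: 0.244
grasp_force: 12.1
```

Call:
drive_tool(plan=[0,0,0,0,0,0,0,0,0,0,0,0,0,0,0,0,0,0,0,0,0,0,0,0,0,0,0,0,0,0,0,0,0,0,0,0], claw=0)

```text
time: 16.98
eef_pos: [494.0, 105.9, 20.2]
ee_rot: [2.22, 2.222, 0.0]
wrist_force: [0.4, -0.3, -0.1]
finger_gap: 0.497
grasp_force: 0.0
```

Call:
drive_tool(plan=[0,0,0.7,0,0,0,0,0,0.8,0,0,0,0,0,0.9,0,0,0,-0.04,-1,0,0,0,0,-0.04,-1,0,0,0,0,-0.04,-1,0,0,0,0,-0.04,-1,0,0,0,0,-0.04,-1,0,0,0,0,-0.04,-1,0,0,0,0,-0.04,-1,0,0,0,0,-0.04,-1,0,0,0,0,-0.04,-1,0,0,0,0])

```text
time: 17.98
eef_pos: [484.8, -120.3, 80.2]
ee_rot: [2.22, 2.222, 0.0]
wrist_force: [1.0, -0.4, -0.3]
finger_gap: 0.502
grasp_force: 0.0
```

Call:
drive_tool(plan=[0,-1,0,0,0,0,0,-1,0,0,0,0,0,-1,0,0,0,0,0,-1,0,0,0,0,0,-1,0,0,0,0,0,-1,0,0,0,0,0,-1,0,0,0,0,0,-1,0,0,0,0,0,-1,0,0,0,0,0,-0.85,0,0,0,0,0,-0.5,0,0,0,0,0,0,0,0,0,0])

```text
time: 18.98
eef_pos: [484.6, -380.2, 80.2]
ee_rot: [2.222, 2.22, -0.001]
wrist_force: [0.4, -0.2, -0.8]
finger_gap: 0.502
grasp_force: 0.0
```

Call:
drive_tool(plan=[0,0,-0.7,0,0,0,0,0,-0.7,0,0,0,0,0,-0.5,0,0,0,0,0,-0.3,0,0,0,0,0,-0.2,0,0,0,0,0,0,0,0,0,0,0,0,0,0,0])

```text
time: 19.57
eef_pos: [485.3, -377.8, 20.6]
ee_rot: [2.22, 2.223, 0.0]
wrist_force: [0.1, -0.1, -0.4]
finger_gap: 0.498
grasp_force: 0.0
```

Call:
drive_tool(plan=[0,0,0,0,0,0,0,0,0,0,0,0,0,0,0,0,0,0,0,0,0,0,0,0,0,0,0,0,0,0,0,0,0,0,0,0], claw=-1, squeeze=12)

```text
time: 20.07
eef_pos: [485.2, -378.2, 20.6]
ee_rot: [2.22, 2.222, -0.0]
wrist_force: [-0.7, -0.8, 2.8]
finger_gap: 0.244
grasp_force: 12.0
```

Call:
drive_tool(plan=[0,0,0.8,0,0,0,0,0,0.8,0,0,0,0,0,0.8,0,0,0,0.04,1,0,0,0,0,0.04,1,0,0,0,0,0.04,1,0,0,0,0,0.04,1,0,0,0,0,0.04,1,0,0,0,0,0.04,1,0,0,0,0,0.04,1,0,0,0,0,0.04,1,0,0,0,0,0.04,1,0,0,0,0])

```text
time: 21.07
eef_pos: [493.7, -151.7, 80.0]
ee_rot: [-2.221, -2.222, 0.0]
wrist_force: [0.3, -0.9, -0.4]
finger_gap: 0.243
grasp_force: 12.0
```

Call:
drive_tool(plan=[0.04,1,0,0,0,0,0.04,1,0,0,0,0,0.04,1,0,0,0,0,0.04,1,0,0,0,0,0.04,1,0,0,0,0,0.04,1,0,0,0,0,0.04,1,0,0,0,0,0.04,1,0,0,0,0,0.04,1,0,0,0,0,0.04,1,0,0,0,0,0.04,0.8,0,0,0,0,0.03,0.31,0,0,0,0])

```text
time: 22.07
eef_pos: [505.5, 127.2, 80.1]
ee_rot: [-2.218, -2.224, -0.001]
wrist_force: [0.3, 0.1, -0.6]
finger_gap: 0.243
grasp_force: 12.0
```

Call:
drive_tool(plan=[0,0,0,0,0,0,0,0,0,0,0,0])

```text
time: 22.23
eef_pos: [505.6, 124.5, 80.0]
ee_rot: [2.219, 2.223, -0.001]
wrist_force: [-0.9, -0.5, -0.2]
finger_gap: 0.244
grasp_force: 12.0
```

Call:
drive_tool(plan=[0.02,0.7,0,0,0,0,0,0.3,0,0,0,0,0,0,0,0,0,0,0,0,0,0,0,0,0,0,0,0,0,0])

```text
time: 22.65
eef_pos: [506.2, 148.9, 80.0]
ee_rot: [2.221, 2.222, -0.001]
wrist_force: [0.4, 0.1, -0.4]
finger_gap: 0.241
grasp_force: 12.0
```

Call:
drive_tool(plan=[0,0,-0.7,0,0,0,0,0,-0.7,0,0,0,0,0,-0.5,0,0,0,0,0,-0.3,0,0,0,0,0,-0.2,0,0,0,0,0,0,0,0,0,0,0,0,0,0,0,0,0,0,0,0,0])

```text
time: 23.32
eef_pos: [506.7, 149.8, 20.6]
ee_rot: [2.22, 2.222, 0.001]
wrist_force: [0.7, -0.0, 0.1]
finger_gap: 0.245
grasp_force: 12.1
```

Call:
drive_tool(plan=[0,0,0,0,0,0,0,0,0,0,0,0,0,0,0,0,0,0,0,0,0,0,0,0,0,0,0,0,0,0,0,0,0,0,0,0], claw=0)

```text
time: 23.82
eef_pos: [506.3, 149.8, 20.2]
ee_rot: [2.22, 2.222, 0.0]
wrist_force: [-0.2, 0.0, 0.7]
finger_gap: 0.5
grasp_force: 0.0
```

Call:
drive_tool(plan=[0,0,0.7,0,0,0,0,0,0.8,0,0,0,0,0,0.9,0,0,0,0,-1,0.5,0,0,0,0,-1,0.5,0,0,0,0,-1,0.5,0,0,0,0,-1,0.5,0,0,0,0,-1,0.5,0,0,0,0,-1,0,0,0,0,0,-1,0,0,0,0,0,-1,0,0,0,0,0,-1,0,0,0,0])

```text
time: 24.82
eef_pos: [506.1, -76.4, 142.9]
ee_rot: [2.22, 2.222, 0.0]
wrist_force: [1.0, 0.2, 0.5]
finger_gap: 0.498
grasp_force: 0.0
```

Call:
drive_tool(plan=[0,-1,0,0,0,0,0,-1,0,0,0,0,0,-1,0,0,0,0,0,-1,0,0,0,0,0,-1,0,0,0,0,0,-1,0,0,0,0,0,-1,0,0,0,0,0,-1,0,0,0,0,0,-1,0,0,0,0,0,-1,0,0,0,0,0,0,0,0,0,0])

```text
time: 25.73
eef_pos: [505.6, -329.3, 142.7]
ee_rot: [2.223, 2.218, -0.002]
wrist_force: [1.1, -0.4, 0.6]
finger_gap: 0.498
grasp_force: 0.0
```

```bash
python3 - <<'E'
from h import *
import cv2
s=ctrl.camera("side")[:,:,::-1];t=ctrl.camera("top")[:,:,::-1]
cv2.imwrite("pics/s4.png",s);cv2.imwrite("pics/t4.png",t)
k=lambda im,x0,y0,w,h,f:cv2.resize(im[y0:y0+h,x0:x0+w],None,fx=f,fy=f,interpolation=cv2.INTER_CUBIC)
cv2.imwrite("pics/a4.png",np.vstack([k(t,168,165,100,60,8)[:300+140],np.pad(k(s,300,140,80,60,2),((0,0),(0,640),(0,0)))]))
E
```

```text
(no output)
```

View pics/a4.png

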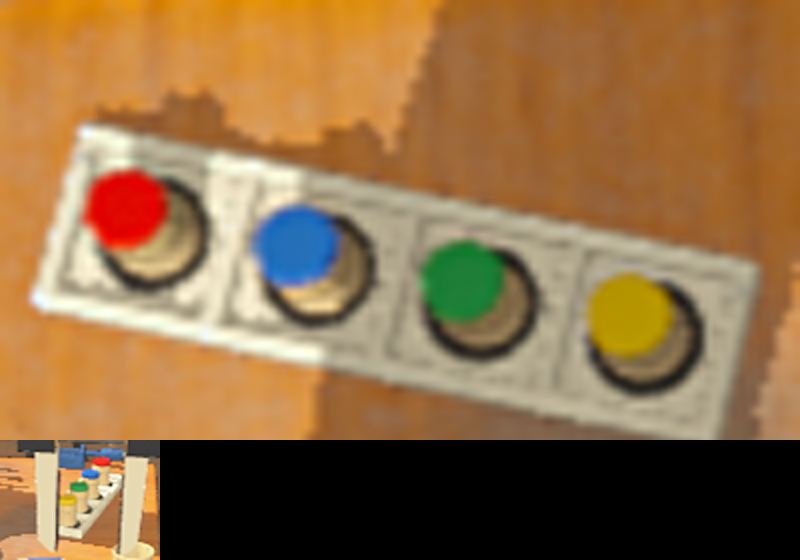

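All four pots stand upright and centred on their pads, in the order red, blue, green, yellow from the left. Their lids are at (127,209), (297,247), (463,282) and (630,316) of the crop. The arm is clear, so I'm handing in.

```bash
python3 -c "
from bench import ctrl
print(ctrl.job_done())"
```

```text
the job is handed in; nothing more can be done
None
```

The four pots now stand upright in the new rack in mirrored order (red, blue, green, yellow from the left), and I handed the job in at about 26 s; the hand-in call gave no verdict.

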